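# Push the vial block round the culture dish and into its sprung dock

## Robot

A 6-joint arm with a two-finger parallel gripper is mounted at the origin on a cart in front of the work surface, level with it; the furniture and walls round the work are solid. World frame = base frame: x ahead of the robot, y to its left, z up, the work surface at z = 0. Lengths are in mm, angles in rad, forces in N, time in s.
With the tool pointing down it reaches from about 400 to 925 mm from the base axis. Payload 12.5 kg.
Tool frame: the origin (TCP) lies midway between the tips of the shut fingers; the grasp point (between the pads) lies 19 mm behind it (env.pinch_z is the z of the grasp point in the tool frame, in mm); z points along the fingers, y is the line along which they close (so a half turn about z gives the same grasp; the last joint's range is limited). The gripper opens to 95 mm and grips with 3 to 60 N. Pads are 20 mm wide; open, the fingers measure 119 mm over their backs; the gripper's body (75 mm by 180 mm) begins 59 mm behind the grasp point.
Start: joints at [1.071, 0.491, 1.559, -0, 1.092, -0.106], TCP at [239.798, 577.186, 214.661] pointing down, gripper open.
Joint ranges: [-3.1, 3.1], [-0.84, 2.19], [0.05, 2.79], [-1.13, 4.28], [0.06, 2.93], [-2.69, 2.69]. Speed limits (rad/s): [2.22, 2.22, 2.79, 3.14, 3.14, 3.14].

## Interface

Orientations are given as [roll, pitch, yaw] about the fixed x, y, z axes, in that order (R = Rz(yaw) Ry(pitch) Rx(roll)).
In Python, from cell import env, eyes gives the robot as it stands.
- The arm moves only by the shell command python3 -m inch 'ROWS'. ROWS is JSON, a list of rows, each a list of 3 entries, a list of its own where there are three numbers: the shift along the tool's x, y, z in units of 60 mm (1.0 is 60 mm), then the turn about the tool's z in units of 5 degrees (1.0 is 5 degrees), then the closure, from -1 (fully open) to 1 (shut). In form: [[[tx, ty, tz], turn, claw], ...]. A call has exactly 10 rows; each row shifts and turns the commanded pose from where the row before left it, along the tool's axes as they then stand; what a row does not reach is not made up. A row lasts 1/8 s, in which the tool goes at most 62.5 mm and 10.7 degrees, less where a joint would pass 70% of its speed; a pose out of reach is approached as far as the arm can. A call is refused whole if a number of a shift passes 1 or a number of a turn 1, either way. A call with a gripper value outside its range is refused whole. The fingers move at their own pace and stop on an object; the grip force is fixed at half the most. Time passes only in rows, so rows that do not move let the fingers close, or fill a call up. It gives the time, the measured TCP pose, the force, the opening and the grip force at its end, in the units of the state.
- env.state(): the state, without advancing time (a new reading comes with each control period).
- eyes.read_camera(name): name is "scene" or "side" or "wrist"; returns a dict with "pixels" (400x640x3 uint8, red, green, blue), "fx", "fy", "cx", "cy" (pixels), "distortion" ([k1, k2, p1, p2, k3] as OpenCV has them; the pictures are not rectified), "extrinsics" (4x4, takes a point from world to camera coordinates). Camera axes: x right, y down, z forward; pixel columns grow to the right and rows downward; lengths in mm; the calibration is good to about 2 mm. A picture is of the moment at which its call begins. There is no depth.
- env.job_done(): hands the job in; it is judged then, once.
Trained networks look in a picture, given as the dict that the camera call returned (one of the last four; its "shot" number tells which), for a name from the list of things; names that differ only in an ending like _2 or _b are one class to them, and where a whole thing is asked for, a point or a joint stands for the part that bears it (a point fixed in the world has none). Each returns a list of dicts, best first, with "score" (0 to 1); they miss things now and then, are a little off and sometimes report something else, mostly with a low value. They report only what shows in the picture. A call takes as long as a camera call.
- eyes.boxes_of(name, picture): "centre" ([row, column] in pixels, amid what is visible of it).
- eyes.cut_out(name, picture): "mask" (400x640 bool, what is visible of it) and "centre" ([row, column] in pixels, amid what is visible of it).
- eyes.spot_point(name, picture): "centre" ([row, column] in pixels: a listed point, or the origin of a listed thing).
The state is a dict: "t": time; "joints": joint angles; "qvel": joint speeds; "tau": joint torques, N m; "eef_pos": TCP position; "tcp_rot": TCP orientation; "ft_force": force on the tool from outside, world axes, zero at the start; "moment": the same for the moment, N m; "opening": opening from 0.0 (shut) to 1.0 (fully open); "grip_force": force on a finger pad.
Only numpy, scipy, OpenCV 4.12 (cv2) and the standard library are available. Lean on these libraries where they do the work, as an engineer would, in place of code of your own. Each camera call takes 0.05 s, during which the arm holds its last target. There are 200 camera calls.

## Task

Push the vial block along the worktop, round the culture dish and nose first into the dock, and press it in gently until both sprung catches snap and hold it fully home, then let go. The stop plate behind the catches carries a sensor: do not press on it with more than 8 N. The vials only stand loosely in the block, so keep it flat on the bench (no lifting, no tipping), and neither the block nor the robot may touch the dish, the tip box, the lamp controller or the microscope.

Things in the scene. Friction and masses are not known exactly. Their poses are not given: they have to be found in the camera images.
- vial_block: Bare-metal block with upright capped vials in 4 rows of 5 holes. 100 mm long (its x), 84 mm wide (y), metal 30 mm high, caps to 48 mm; 0.3 to 0.5 kg, loose on the worktop (sliding friction 0.45 to 0.75). Too wide to grasp. Origin: centre of underside; +x to the nose. Starts left of or before the microscope's foot, nose roughly along world +y. Pose not given while the fingers press on it.
- block_tail (a point): Centre of the block's tail, 50 mm behind its origin and 15 mm up: a flat upright face 78 mm wide and 30 mm high, the place to push. Two finger tips set side by side across it steer the block like a cart.
- block_nose (a point): Centre of the block's nose face, 50 mm ahead of its origin, 15 mm up. The face is 70 mm wide; upright tapers lead to the full 84 mm at 12 mm behind it. Each flank has a notch 7 mm deep, from 20 to 38 mm behind the nose face, for the catches.
- dock: Fixed bay at the left: two metal guide rails 22 mm high, then a stop plate and a 62 mm high white housing. Origin: on the bench, centre of the stop plate's face; +x is the way in, z up. From x = -85 mm to 0 the way is 88 mm wide (2 mm to spare each side of the block). Black catch housings and feet reach y = +-77 mm. Home, the block's origin is at x = -51.5 mm, its axes along the dock's.
- dock_stop: The stop plate, 114 mm wide, 30 mm high, 12 mm thick, across the inner end of the rails. Origin and axes as the dock: its face is at x = 0. It bears on the nose only in the last moment, when pins, catches and friction already take 9 to 14 N; what the push adds from there on bears on it alone, and more than 8 N on it is too much.
- dock_mouth (a point): Open end of the guide rails at bench height, 107 mm before the stop plate; here they flare to 112 mm wide inside (outside 128 mm). With the block home its tail lies 5.5 mm inside this point: fingers 90 mm wide over their backs, or less, push it home without meeting the rails.
- dock_catches (a point): Between the holding faces of the two steel catches, one a side, 21.5 mm before the stop plate. The nose spreads them; they snap into the notches once the block's origin passes dock x = -51.5 mm and hold it there. The stop is met at -50 mm, so they snap in the last 1.5 mm. 9 to 14 N of push are needed in all, more if the tool also presses the block down.
- dock_pins (a point): Between the tips of two sprung brass pins (y = +-25 mm, 15 mm up) that stand 8 mm out of the stop plate. They push the block back with 3 N at first touch, rising to 8 N. If the catches have not snapped, they push the released block back out by 6 mm or more.
- petri_dish: Lidded round culture dish, 66 mm across, 15 mm high, on the bench in front of the lamp controller, in the straight way from block to dock. Fixed; must not be touched. Origin: centre of the underside. Room to pass lies on its near side: the worktop's front edge runs along y at world x = 0.335 m.
- tip_box: Pipette tip box, clear lid shut, 90 mm (its x) by 118 mm (its y), 63 mm high, to the right of the dock's mouth, left of the lamp controller (a like box far to the left is scenery). Fixed; must not be touched. Origin: centre of the underside.
- lamp_controller: Grey lamp power unit with two dials in front, behind the dish; fixed, must not be touched. Origin on its underside; in its frame it reaches x = -145 (dials) to +130 mm, y = -75 to +75 mm, 155 mm high: the gripper's body must keep clear of it too.
- microscope: The microscope, fixed, must not be touched. Origin on its underside; in its frame the 70 mm high foot reaches x = -230 to +200 mm, y = -110 to +120 mm; the eyepieces overhang to x = -200 mm at 340 to 450 mm height: a wrist that swings by must stay nearer to the robot.

How it is judged:
By the outcome, as a careful person would: the job done as asked, in the order asked, and still so for the second after the job is handed in, with the robot touching nothing.
It also fails if it takes over 72 s, if anything falls off the work surface, if the arm or the gripper's body presses on something with over 40 N, if the wrist force passes 120 N, or if a joint passes its speed limit or range.

## Working session

There is one attempt and no reset: what is moved stays moved. The work goes in short steps, Python scripts to look and compute and a shell command to move; the robot and the scene stay as the last step left them, time stands still between calls to the robot, and variables do not carry over. Pictures are saved under pics/ and viewed, at most 10 in all, crops included, and the job is handed in when it is done.

```bash
ls; mkdir -p pics; cat > h.py <<'E'
import numpy as np, cv2
from cell import env, eyes
def cam(n):
    p=eyes.read_camera(n); p['name']=n; return p
def ray(p,rc):
    K=np.array([[p['fx'],0,p['cx']],[0,p['fy'],p['cy']],[0,0,1.]])
    u=cv2.undistortPoints(np.array([[[rc[1],rc[0]]]],float),K,np.array(p['distortion'],float))[0,0]
    T=np.array(p['extrinsics']); R,t=T[:3,:3],T[:3,3]
    return -R.T@t, R.T@np.array([u[0],u[1],1.])
def onz(p,rc,z):
    o,d=ray(p,rc); return o+d*(z-o[2])/d[2]
def proj(p,X):
    K=np.array([[p['fx'],0,p['cx']],[0,p['fy'],p['cy']],[0,0,1.]]);T=np.array(p['extrinsics'])
    return cv2.projectPoints(np.array(X,float).reshape(-1,1,3),cv2.Rodrigues(T[:3,:3])[0],T[:3,3],K,np.array(p['distortion'],float))[0].reshape(-1,2)
def save(p,f): cv2.imwrite('pics/'+f,p['pixels'][:,:,::-1])
E
python3 - <<'E'
from h import *
np.set_printoptions(precision=1,suppress=True)
Z={'vial_block':0,'block_tail':15,'block_nose':15,'dock':0,'dock_stop':0,'dock_mouth':0,'dock_catches':15,'dock_pins':15,'petri_dish':0,'tip_box':0,'lamp_controller':0,'microscope':0}
s=env.state(); print({k:np.round(v,3) for k,v in s.items()})
for n in ('scene','side','wrist'):
    p=cam(n); save(p,n+'0.png'); o,_=ray(p,(200,320)); print(n,o)
    for k,z in Z.items():
        for d in eyes.spot_point(k,p)[:2]:
            print(k,round(d['score'],2),np.array(d['centre']),onz(p,d['centre'],z))
E
```

```text
pics
{'t': np.float64(0.0), 'joints': array([ 1.1,  0.5,  1.6, -0. ,  1.1, -0.1]), 'qvel': array([-0.,  0.,  0., -0., -0.,  0.]), 'tau': array([  0. , -61.3, -25.8,   0.1,   0. ,  -0. ]), 'eef_pos': array([239.7, 577. , 214.1]), 'tcp_rot': array([-3.1, -0. ,  2.7]), 'ft_force': array([-0.9, -0.4,  0.4]), 'moment': array([ 0., -0., -0.]), 'grip_force': np.float64(0.0), 'opening': np.float64(1.002)}
scene [ 145.9 -576.7 1147.9]
vial_block 0.66 [291.7 315.5] [426.5 -15.1   0. ]
vial_block 0.35 [154.3 271.8] [530.1 498.1   0. ]
block_tail 0.77 [305.7 318.2] [410.5 -61.4  15. ]
block_nose 0.73 [272.1 305.8] [426.9  41.8  15. ]
block_nose 0.36 [152.9 271.6] [527.1 490.2  15. ]
dock 0.74 [158.1 270.1] [518.2 484.9   0. ]
dock_stop 0.79 [158.  272.2] [524.5 482.1   0. ]
dock_mouth 0.59 [177.8 264.2] [467.2 414.9   0. ]
dock_catches 0.86 [157.5 272.4] [521. 470.  15.]
dock_pins 0.75 [155. 272.] [524.4 480.9  15. ]
petri_dish 0.78 [232.4 315.4] [513.7 154.9   0. ]
petri_dish 0.38 [273.  307.3] [433.   45.6   0. ]
lamp_controller 0.71 [293.2 313.6] [420.1 -16.7   0. ]
side [ 318.5 -661.9  653.6]
vial_block 0.74 [291.5 296.4] [426.8 -19.1   0. ]
vial_block 0.19 [196.3 332.3] [598.1 303.9   0. ]
block_tail 0.9 [301.1 297.5] [420.8 -59.8  15. ]
block_tail 0.18 [233.3 313.3] [503.6 140.7  15. ]
block_nose 0.79 [272.9 289.8] [422.6  23.   15. ]
dock 0.9 [170.  292.7] [524.9 477.5   0. ]
dock_mouth 0.8 [187.  277.7] [463.9 394.7   0. ]
dock_mouth 0.24 [302.  296.5] [420.7 -47.5   0. ]
dock_catches 0.77 [167.3 290.4] [516.9 469.2  15. ]
dock_pins 0.61 [164.  290.3] [520.8 489.2  15. ]
petri_dish 0.93 [234.1 315.7] [512.8 154.8   0. ]
wrist [179.3 602.6 384.1]
```

View pics/scene0.png

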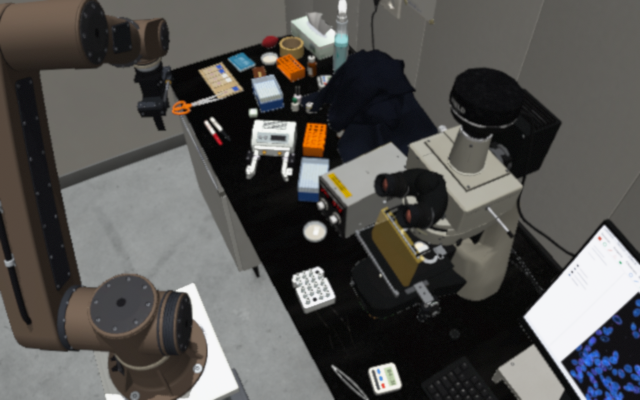

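View pics/wrist0.png

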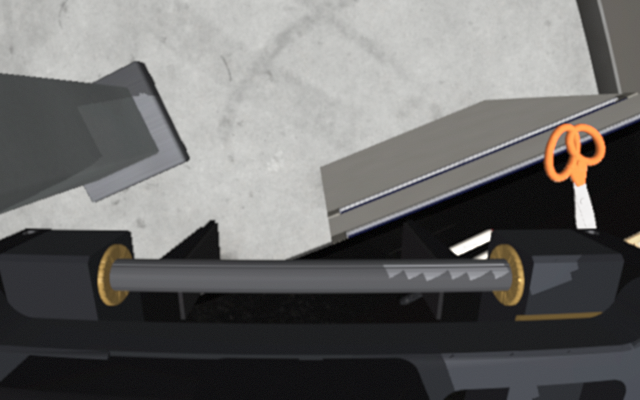

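The scene shows the vial block at about (313,290), the dish at (315,232), the tip box at (313,178) and the dock with rails opening towards the robot at about (268,160). The wrist camera looks past the fingers and shows only the floor and the bench edge. Next I work out the wrist camera geometry to plan a look at the dock.

```bash
cat >> h.py <<'E'
from scipy.spatial.transform import Rotation as Ro
def tool(s): 
    M=np.eye(4); M[:3,:3]=Ro.from_euler('xyz',s['tcp_rot']).as_matrix(); M[:3,3]=s['eef_pos']; return M
def go(x,y,z,yaw=None):
    "needed tool-frame shift (units) and turn (units) from measured pose, turn done last"
    s=env.state(); M=tool(s); d=M[:3,:3].T@(np.array([x,y,z])-M[:3,3])
    cy=s['tcp_rot'][2]; t=0 if yaw is None else -((np.degrees(yaw-cy)+180)%360-180)/5
    print('pose',np.round(s['eef_pos'],1),'rot deg',np.round(np.degrees(s['tcp_rot']),2),'F',np.round(s['ft_force'],1),'open',round(float(s['opening']),3),'t',round(float(s['t']),2)); print('shift units',np.round(d/60,3),'turn',round(t,2))
E
python3 - <<'E'
from h import *
np.set_printoptions(precision=1,suppress=True)
p=cam('wrist');s=env.state();M=tool(s)
E=np.array(p['extrinsics']); C=np.linalg.inv(E); TC=np.linalg.inv(M)@C
print('cam in tool\n',np.round(TC,3), p['fx'],p['fy'])
for z in (300,400):
  for rc in ((0,320),(200,320),(0,0),(0,639),(230,0),(230,639)):
    o,d=ray(p,rc); dt=M[:3,:3].T@d; ot=TC[:3,3]
    print(z,rc,(ot+dt*(z-ot[2])/dt[2])[:2])
go(440,330,350,np.radians(75))
E
```

```text
cam in tool
 [[   0.    -1.    -0.2   65.7]
 [   1.     0.     0.     0.2]
 [  -0.    -0.2    1.  -169.4]
 [   0.     0.     0.     1. ]] 349.0570913908073 349.0570913908073
300 (0, 320) [202.7  12.1]
300 (200, 320) [-54.   13.6]
300 (0, 0) [ 219.5 -412.7]
300 (0, 639) [222.9 441.6]
300 (230, 0) [-101.8 -470.5]
300 (230, 639) [-101.6  503.8]
400 (0, 320) [231.9  14.6]
400 (200, 320) [-79.5  16.5]
400 (0, 0) [ 252.3 -500.7]
400 (0, 639) [256.4 535.6]
400 (230, 0) [-137.4 -570.8]
400 (230, 639) [-137.3  611. ]
pose [239.8 577.2 214.6] rot deg [180.    0.  157.4] F [1.2 0.2 0.1] open 0.998 t 2.0
shift units [-4.7 -2.5 -2.3] turn 16.49
```

```bash
cat >> h.py <<'E'
def plan(wps,start=None):
    "wps: (x,y,z,yawdeg,nrows); prints rows' shift and turn"
    s=env.state(); cur=np.r_[s['eef_pos'],np.degrees(s['tcp_rot'][2])] if start is None else np.array(start,float)
    for w in wps:
        w=list(w); n=w[4]; dy=(w[3]-cur[3]+180)%360-180
        for i in range(n):
            a=np.radians(cur[3]+dy*i/n); d=(np.array(w[:3])-cur[:3])/n/60
            print([[round(d[0]*np.cos(a)+d[1]*np.sin(a),3),round(d[0]*np.sin(a)-d[1]*np.cos(a),3),round(-d[2],3)],round(-dy/n/5,2)])
        cur=np.array(w[:4],float)
E
python3 -c "
from h import *
plan([(430,370,320,80,16)])"
```

```text
[[np.float64(-0.266), np.float64(-0.123), np.float64(-0.11)], np.float64(0.97)]
[[np.float64(-0.275), np.float64(-0.1), np.float64(-0.11)], np.float64(0.97)]
[[np.float64(-0.283), np.float64(-0.077), np.float64(-0.11)], np.float64(0.97)]
[[np.float64(-0.288), np.float64(-0.053), np.float64(-0.11)], np.float64(0.97)]
[[np.float64(-0.292), np.float64(-0.028), np.float64(-0.11)], np.float64(0.97)]
[[np.float64(-0.293), np.float64(-0.004), np.float64(-0.11)], np.float64(0.97)]
[[np.float64(-0.292), np.float64(0.021), np.float64(-0.11)], np.float64(0.97)]
[[np.float64(-0.289), np.float64(0.046), np.float64(-0.11)], np.float64(0.97)]
[[np.float64(-0.284), np.float64(0.07), np.float64(-0.11)], np.float64(0.97)]
[[np.float64(-0.278), np.float64(0.094), np.float64(-0.11)], np.float64(0.97)]
[[np.float64(-0.269), np.float64(0.117), np.float64(-0.11)], np.float64(0.97)]
[[np.float64(-0.258), np.float64(0.139), np.float64(-0.11)], np.float64(0.97)]
[[np.float64(-0.245), np.float64(0.16), np.float64(-0.11)], np.float64(0.97)]
[[np.float64(-0.231), np.float64(0.18), np.float64(-0.11)], np.float64(0.97)]
[[np.float64(-0.215), np.float64(0.199), np.float64(-0.11)], np.float64(0.97)]
[[np.float64(-0.197), np.float64(0.217), np.float64(-0.11)], np.float64(0.97)]
```

```bash
sed -i 's/print(\[\[round(d\[0\]\*np.cos.*$/print(np.round([d[0]*np.cos(a)+d[1]*np.sin(a),d[0]*np.sin(a)-d[1]*np.cos(a),-d[2],-dy\/n\/5],3))/' h.py
python3 -m inch '[[[-0.27,-0.12,-0.11],0.97,-0.15],[[-0.27,-0.1,-0.11],0.97,-0.15],[[-0.28,-0.08,-0.11],0.97,-0.15],[[-0.29,-0.05,-0.11],0.97,-0.15],[[-0.29,-0.03,-0.11],0.97,-0.15],[[-0.29,0,-0.11],0.97,-0.15],[[-0.29,0.02,-0.11],0.97,-0.15],[[-0.29,0.05,-0.11],0.97,-0.15],[[-0.28,0.07,-0.11],0.97,-0.15],[[-0.28,0.09,-0.11],0.97,-0.15]]' && python3 -m inch '[[[-0.27,0.12,-0.11],0.97,-0.15],[[-0.26,0.14,-0.11],0.97,-0.15],[[-0.24,0.16,-0.11],0.97,-0.15],[[-0.23,0.18,-0.11],0.97,-0.15],[[-0.21,0.2,-0.11],0.97,-0.15],[[-0.2,0.22,-0.11],0.97,-0.15],[[0,0,0],0,-0.15],[[0,0,0],0,-0.15],[[0,0,0],0,-0.15],[[0,0,0],0,-0.15]]' 
python3 - <<'E'
from h import *
np.set_printoptions(precision=1,suppress=True)
Z={'vial_block':0,'block_tail':15,'block_nose':15,'dock':0,'dock_stop':0,'dock_mouth':0,'dock_catches':15,'dock_pins':15,'petri_dish':0,'tip_box':0,'lamp_controller':0}
go(0,0,0)
p=cam('wrist'); save(p,'wrist1.png')
for k,z in Z.items():
    for d in eyes.spot_point(k,p)[:1]:
        print(k,round(d['score'],2),np.array(d['centre']),onz(p,d['centre'],z))
E
```

```text
t: 3.25
eef_pos: [358.6, 447.8, 280.9]
tcp_rot: [3.141, -0.0, 1.899]
ft_force: [0.2, 0.3, 1.0]
opening: 0.577
grip_force: 0.0
t: 4.5
eef_pos: [429.5, 371.1, 320.1]
tcp_rot: [-3.141, 0.0, 1.395]
ft_force: [-0.1, -0.7, 0.8]
opening: 0.574
grip_force: 0.0
pose [429.5 371.1 320.1] rot deg [-180.     0.    79.9] F [-0.1 -0.7  0.8] open 0.574 t 4.5
shift units [-7.3 -6.   5.3] turn 0
block_tail 0.37 [284.8 385. ] [506.6 167.3  15. ]
dock 0.82 [ 56.3 366.3] [526.3 494.1   0. ]
dock_stop 0.6 [ 55.6 369.9] [531.1 494.2  -0. ]
dock_catches 0.85 [ 70.5 363.1] [517.  475.5  15. ]
dock_pins 0.64 [ 59.3 363.9] [520.  489.1  15. ]
petri_dish 0.61 [287.5 388.1] [512.9 153.2   0. ]
tip_box 0.71 [183.9 427.1] [588.4 306.8   0. ]
```

View pics/wrist1.png

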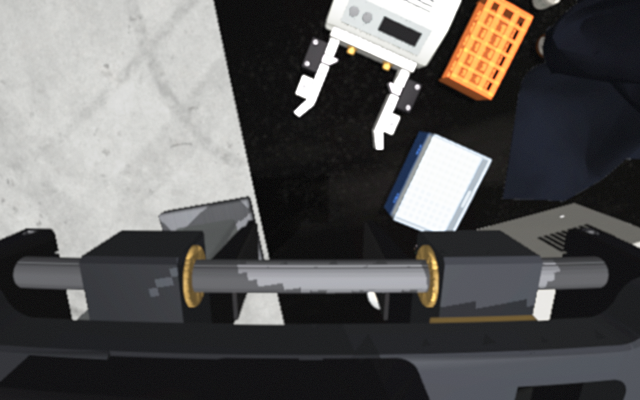

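The dock sits at the top, housing at about (395,35) and rail mouth ends near (300,110) and (379,145). The brass pins are at about (351,50) and (387,67), and the tip box at (440,185). I enlarge the dock to fit its pose.

```bash
python3 -c "
import cv2
i=cv2.imread('pics/wrist1.png')[20:160,280:440]
cv2.imwrite('pics/c1.png',cv2.resize(i,None,fx=4.2,fy=4.2,interpolation=cv2.INTER_CUBIC))"
```

```text
(no output)
```

View pics/c1.png

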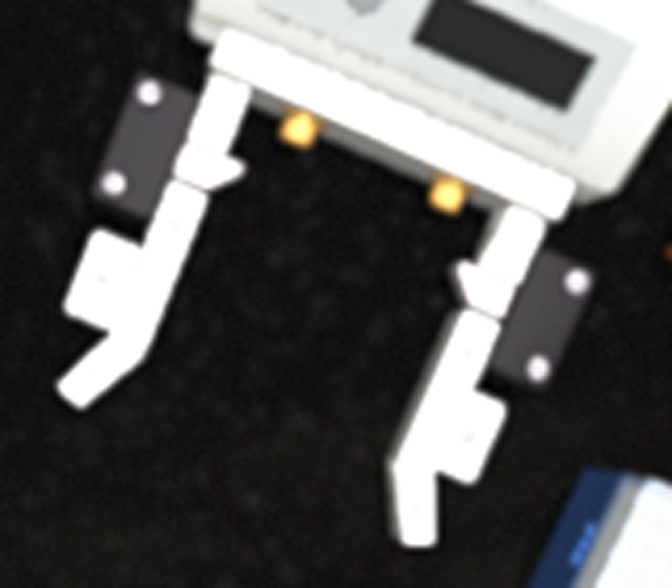

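```bash
python3 - <<'E'
from h import *
from scipy.optimize import least_squares
np.set_printoptions(precision=1,suppress=True)
p=cam('wrist')
pts=[(-107,56,22,85,408),(-107,-56,22,405,545),(-107,64,22,58,385),(-107,-64,22,437,543),(-85,44,22,148,352),(-85,-44,22,412,465),
(0,57,30,210,70),(0,-57,30,558,218),(12,57,30,228,30),(12,-57,30,575,182),(-8,25,15,298,140),(-8,-25,15,443,208)]
A=np.array(pts,float); uv=A[:,3:]/4.2+[280,20]-0.4
def W(q,X): c,s=np.cos(q[2]),np.sin(q[2]); return np.c_[q[0]+c*X[:,0]-s*X[:,1],q[1]+s*X[:,0]+c*X[:,1],X[:,2]]
f=lambda q:(proj(p,W(q,A[:,:3]))-uv).ravel()
r=least_squares(f,[525,490,1.0],loss='soft_l1'); print(r.x[:2],np.degrees(r.x[2])); print(f(r.x).reshape(-1,2))
print('mouth',W(r.x,np.array([[-107,0,0.]])),'home',W(r.x,np.array([[-51.5,0,0]])))
for q in [(-107,77),(-107,-77)]: print(W(r.x,np.array([[*q,0.]])))
# tip box corners on lid top in wrist1 (nearest corner guess) 
for rc in ((203,386),(131,426),(155,492),(234,447)): print('tip',onz(p,rc,63))
q=cam('scene'); 
for c in ((193,322),(193,338),(240,300)): pass
for n in ('scene','side'):
    q=cam(n)
    for k,z in (('petri_dish',7),('tip_box',31),('lamp_controller',78)):
        for d in eyes.cut_out(k,q)[:1]:
            m=d['mask']; ys,xs=np.nonzero(m); print(n,k,round(d['score'],2),d['centre'],ys.min(),ys.max(),xs.min(),xs.max(),onz(q,d['centre'],z))
E
```

```text
[529.6 492.3] 58.007241014399575
[[-0.5  0.1]
 [ 1.1 -0.6]
 [ 0.3  3.2]
 [-1.1  2.1]
 [-0.7  1. ]
 [-2.  -0.4]
 [ 0.6 -1. ]
 [ 0.9  0. ]
 [-0.  -0.9]
 [ 0.8 -0.5]
 [-0.5  0.6]
 [ 0.3 -0.3]]
mouth [[472.9 401.5   0. ]] home [[502.3 448.6   0. ]]
[[407.6 442.3   0. ]]
[[538.2 360.7   0. ]]
tip [515.5 307.4  63. ]
tip [575.3 388.6  63. ]
tip [655.  345.3  63. ]
tip [589.5 251.6  63. ]
scene petri_dish 0.74 [228.8, 314.9] 222 241 303 325 [515.9 162.3   7. ]
scene tip_box 0.89 [175.9, 308.9] 159 201 298 326 [582.7 332.   31. ]
side petri_dish 0.79 [234.3, 316.1] 223 242 302 328 [511.4 145.1   7. ]
side tip_box 0.91 [190.0, 320.4] 165 206 307 326 [563.2 296.7  31. ]
side lamp_controller 0.47 [155.4, 297.0] 134 186 261 323 [529.1 419.1  78. ]
```

```bash
python3 - <<'E'
from h import *
np.set_printoptions(precision=0,suppress=True)
q=cam('scene'); w=cam('side'); save(w,'side1.png')
for rc,zs in (((185,378),(340,400,450)),((218,400),(340,400)),((207,322),(40,80)),((222,333),(30,60)),((178,320),(155,)),((300,352),(20,70))): print(rc,[onz(q,rc,z) for z in zs])
for n,p in (('scene',q),('side',w)):
    for k,z in (('vial_block',0),('block_tail',15),('block_nose',15)):
        print(n,k,[(round(d['score'],2),onz(p,d['centre'],z)) for d in eyes.spot_point(k,p)[:1]])
E
```

```text
(185, 378) [array([583., -12., 340.]), array([551., -54., 400.]), array([524., -89., 450.])]
(218, 400) [array([ 576., -110.,  340.]), array([ 544., -145.,  400.])]
(207, 322) [array([558., 200.,  40.]), array([544., 172.,  80.])]
(222, 333) [array([565., 145.,  30.]), array([553., 125.,  60.])]
(178, 320) [array([557., 210., 155.])]
(300, 352) [array([493., -89.,  20.]), array([ 478., -111.,   70.])]
scene vial_block [(0.83, array([419., -14.,   0.]))]
scene block_tail [(0.7, array([417., -62.,  15.]))]
scene block_nose [(0.64, array([425.,  32.,  15.]))]
side vial_block [(0.72, array([422., -21.,   0.]))]
side block_tail [(0.8, array([416., -63.,  15.]))]
side block_nose [(0.93, array([426.,  36.,  15.]))]
```

View pics/side1.png

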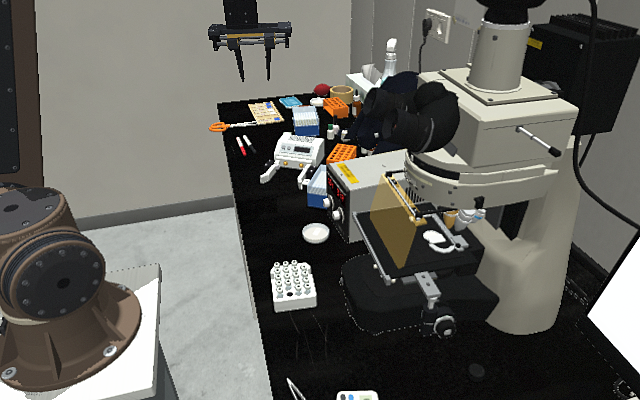

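The side view shows the block at about (293,287), the dish at (315,233), the microscope stage's near-left corner at (357,240) and the eyepieces at (400,120). Now I travel behind the block's tail and look from there.

```bash
python3 - <<'E'
from h import *
np.set_printoptions(precision=1,suppress=True)
q=cam('scene'); w=cam('side')
def tri(a,b):
    o1,d1=ray(q,a);o2,d2=ray(w,b); A=np.c_[d1,-d2]; s=np.linalg.lstsq(A,o2-o1,rcond=None)[0]; return (o1+s[0]*d1+o2+s[1]*d2)/2, np.linalg.norm(o1+s[0]*d1-o2-s[1]*d2)
print('stage corner',tri((236,357),(240,356)))
plan([(410,-115,220,85,14)])
E
```

```text
stage corner (array([591.1,  67.7,  34.7]), np.float64(13.79547372340139))
[-0.6  0.1  0.1 -0.1]
[-0.6  0.1  0.1 -0.1]
[-0.6  0.1  0.1 -0.1]
[-0.6  0.1  0.1 -0.1]
[-0.6  0.1  0.1 -0.1]
[-0.6  0.1  0.1 -0.1]
[-0.6  0.1  0.1 -0.1]
[-0.6  0.1  0.1 -0.1]
[-0.6  0.   0.1 -0.1]
[-0.6  0.   0.1 -0.1]
[-0.6  0.   0.1 -0.1]
[-0.6  0.   0.1 -0.1]
[-0.6  0.   0.1 -0.1]
[-0.6  0.   0.1 -0.1]
```

```bash
python3 -m inch '[[[-0.58,0.07,0.12],-0.07,-0.15],[[-0.58,0.07,0.12],-0.07,-0.15],[[-0.58,0.065,0.12],-0.07,-0.15],[[-0.58,0.06,0.12],-0.07,-0.15],[[-0.58,0.06,0.12],-0.07,-0.15],[[-0.58,0.055,0.12],-0.07,-0.15],[[-0.58,0.05,0.12],-0.07,-0.15],[[-0.58,0.05,0.12],-0.07,-0.15],[[-0.58,0.045,0.12],-0.07,-0.15],[[-0.58,0.04,0.12],-0.07,-0.15]]' && python3 -m inch '[[[-0.58,0.04,0.12],-0.07,-0.15],[[-0.58,0.035,0.12],-0.07,-0.15],[[-0.58,0.03,0.12],-0.07,-0.15],[[-0.58,0.03,0.12],-0.07,-0.15],[[0,0,0],0,-0.15],[[0,0,0],0,-0.15],[[0,0,0],0,-0.15],[[0,0,0],0,-0.15],[[0,0,0],0,-0.15],[[0,0,0],0,-0.15]]' 
python3 - <<'E'
from h import *
np.set_printoptions(precision=1,suppress=True)
go(0,0,0)
p=cam('wrist'); save(p,'wrist2.png')
for k,z in (('vial_block',0),('block_tail',15),('block_nose',15)):
    print(k,[(round(d['score'],2),onz(p,d['centre'],z)) for d in eyes.spot_point(k,p)[:1]])
E
```

```text
t: 7.35
eef_pos: [411.2, 20.4, 248.2]
tcp_rot: [3.141, -0.0, 1.455]
ft_force: [0.1, -0.0, -0.2]
opening: 0.574
grip_force: 0.0
t: 8.6
eef_pos: [404.6, -117.6, 219.5]
tcp_rot: [3.141, -0.0, 1.479]
ft_force: [-0.2, 0.6, -0.4]
opening: 0.576
grip_force: 0.0
pose [ 404.6 -117.6  219.5] rot deg [180.   -0.   84.8] F [-0.2  0.6 -0.4] open 0.576 t 8.6
shift units [ 1.3 -6.9  3.7] turn 0
vial_block [(0.91, array([420.6, -14.4,   0. ]))]
block_tail [(0.74, array([415.8, -62.4,  15. ]))]
block_nose [(0.76, array([422.1,  38.6,  15. ]))]
```

View pics/wrist2.png

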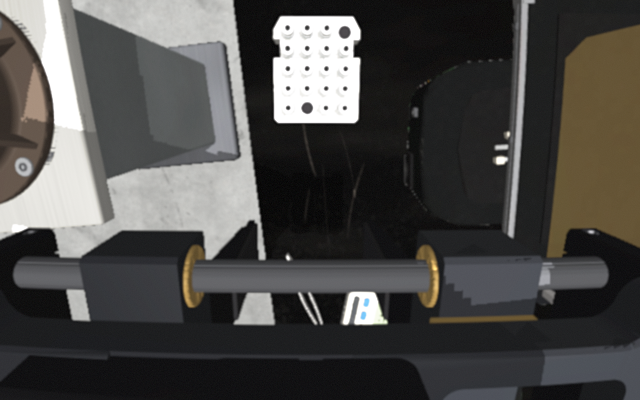

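The picture shows the block's white top spanning columns 274–358 and rows 15–122, nose up, with the notches visible near row 45. I fit its outline for an exact pose.

```bash
cat >> h.py <<'E'
from scipy.optimize import minimize
H=np.array([(50,35),(38,42),(30,42),(30,35),(12,35),(12,42),(-47,42),(-50,39)],float); H=np.r_[H,H[::-1]*[1,-1]]
def bw(q,X): c,s=np.cos(np.radians(q[2])),np.sin(np.radians(q[2])); X=np.atleast_2d(X); return np.c_[q[0]+c*X[:,0]-s*X[:,1],q[1]+s*X[:,0]+c*X[:,1],X[:,2]]
def fit(p,q0,show=None,z=30,mw=70):
    "block pose (x,y,deg) from its white top"
    g=p['pixels'].min(axis=2).astype(np.float32); k=4
    P=lambda q:proj(p,bw(q,np.c_[H,np.full(len(H),z)]))
    a=P(q0); lo=np.clip(a.min(0)-25,0,None).astype(int); hi=(a.max(0)+25).astype(int); hi=np.minimum(hi,[640,400])
    I=(g[lo[1]:hi[1],lo[0]:hi[0]]>mw).astype(np.uint8); I=cv2.morphologyEx(I,cv2.MORPH_CLOSE,np.ones((5,5),np.uint8)).astype(np.float32)
    I=cv2.GaussianBlur(cv2.resize(I,None,fx=k,fy=k),(0,0),4)
    def c(q):
        m=np.zeros(I.shape,np.float32); cv2.fillPoly(m,[np.round(((P(q)-lo+0.5)*k-0.5)*16).astype(np.int32)],1.0,shift=4)
        return float(((cv2.GaussianBlur(m,(0,0),4)-I)**2).mean())
    r=minimize(c,q0,method='Nelder-Mead',options=dict(initial_simplex=np.array(q0)+np.array([[0,0,0],[6,0,0],[0,6,0],[0,0,5]]),xatol=.05,fatol=1e-7))
    if show:
        J=cv2.resize(p['pixels'][lo[1]:hi[1],lo[0]:hi[0],::-1],None,fx=k,fy=k); cv2.polylines(J,[np.round((P(r.x)-lo+0.5)*k-0.5).astype(np.int32)],True,(0,0,255)); cv2.imwrite('pics/'+show,J)
    return r.x,r.fun
E
python3 - <<'E'
from h import *
np.set_printoptions(precision=2,suppress=True)
p=cam('wrist'); 
q,f=fit(p,[420,-14,85],'fit2.png'); print(q,f); print(fit(p,[424,-10,88],mw=110)[0])
t=bw(q,[[-50,0,15],[-75,0,15]]); print(t)
E
```

```text
[419.18 -13.07  84.52] 0.011441607028245926
[419.45 -13.05  84.61]
[[414.41 -62.84  15.  ]
 [412.02 -87.72  15.  ]]
```

View pics/fit2.png

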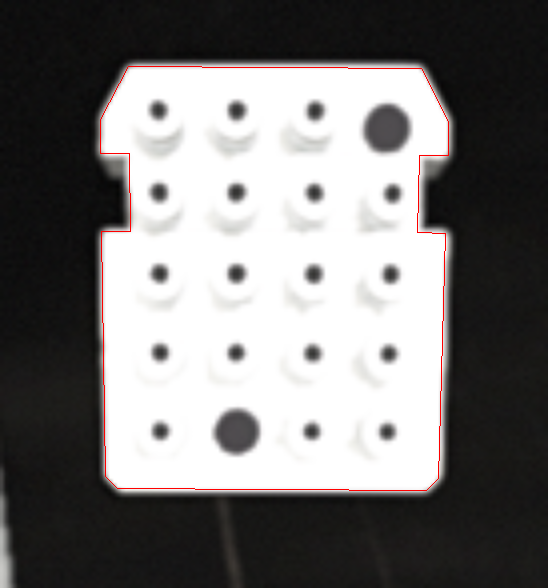

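The red outline sits on the block's edges, so the pose is good: (419.3, -13.0), 84.5°. I descend behind the tail next.

```bash
python3 - <<'E'
from h import *
np.set_printoptions(precision=3,suppress=True)
t=bw([419.3,-13,84.5],[[-85,0,8]])[0]; go(*t,np.radians(84.5))
E
```

```text
pose [ 404.5 -117.7  219.4] rot deg [-180.     -0.01   84.74] F [-0.4  0.2 -0.1] open 0.576 t 8.85
shift units [0.344 0.08  3.523] turn 0.05
```

```bash
python3 -m inch '[[[0.1,0.02,0.42],0.05,-0.15],[[0.1,0.02,0.42],0,-0.15],[[0.08,0.02,0.42],0,-0.15],[[0.064,0.02,0.42],0,-0.15],[[0,0,0.42],0,-0.15],[[0,0,0.42],0,-0.15],[[0,0,0.42],0,-0.15],[[0,0,0.38],0,-0.15],[[0,0,0.2],0,-0.15],[[0,0,0],0,-0.15]]'
python3 - <<'E'
from h import *
np.set_printoptions(precision=3,suppress=True)
t=bw([419.3,-13,84.5],[[-64,0,8]])[0]; go(*t,np.radians(84.5))
p=cam('side'); i=p['pixels'][190:340,200:400,::-1]; cv2.imwrite('pics/s3.png',cv2.resize(i,None,fx=4,fy=4))
E
```

```text
t: 10.1
eef_pos: [411.1, -97.6, 7.8]
tcp_rot: [-3.14, -0.0, 1.475]
ft_force: [0.1, -0.3, -0.2]
opening: 0.578
grip_force: 0.0
pose [411.1 -97.6   7.8] rot deg [-179.93   -0.03   84.48] F [ 0.1 -0.3 -0.2] open 0.578 t 10.1
shift units [ 0.35   0.001 -0.003] turn -0.0
```

View pics/s3.png

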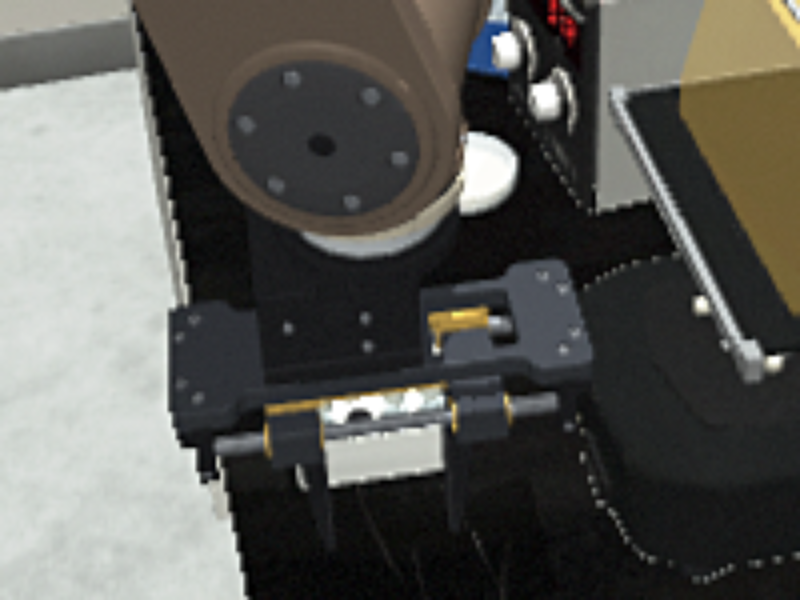

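```bash
cat > path.py <<'E'
from h import *
from scipy.optimize import fsolve
D=np.array([529.6,492.3,58.0])
def mk(q0,h1,L,R1=180,R2=200,ds=1.0,Lend=0):
    n1=abs(h1-q0[2])*np.pi/180*R1; n2=abs(h1-D[2])*np.pi/180*R2
    S=[0,n1,n1+L,n1+L+n2,n1+L+n2+Lend]; hd=[q0[2],h1,h1,D[2],D[2]]
    s=np.linspace(0,S[-1],int(S[-1]/ds)+1); h=np.interp(s,S,hd); hm=np.radians((h[1:]+h[:-1])/2); e=s[1]
    x=q0[0]+np.r_[0,np.cumsum(np.cos(hm)*e)]; y=q0[1]+np.r_[0,np.cumsum(np.sin(hm)*e)]
    return np.c_[x,y,h],s
def dk(q): d=q[:2]-D[:2]; c,s=np.cos(np.radians(D[2])),np.sin(np.radians(D[2])); return np.array([d[0]*c+d[1]*s,-d[0]*s+d[1]*c])
def solve(q0,send,**k):
    r=fsolve(lambda v:dk(mk(q0,v[0],v[1],**k)[0][-1])-[send,0],[95,150]); return r
def rows(P,step,off):
    "tool poses every step mm -> rows"
    idx=list(range(0,len(P),step)); T=np.array([np.r_[bw(P[i],[[off,0,0]])[0][:2],P[i][2]] for i in idx])
    for a,b in zip(T[:-1],T[1:]):
        t=np.radians(a[2]); d=(b-a)[:2]/60; print('[[%.3f,%.3f,0],%.2f,-0.15],'%(d[0]*np.cos(t)+d[1]*np.sin(t),d[0]*np.sin(t)-d[1]*np.cos(t),-(b[2]-a[2])/5))
    return T
E
python3 - <<'E'
from path import *
np.set_printoptions(precision=1,suppress=True)
q0=[419.3,-13,84.5]; v=solve(q0,-172); print(v); P,s=mk(q0,*v)
from cv2 import pointPolygonTest
cl=[-pointPolygonTest(bw(q,np.c_[H,0*H[:,0]])[:,:2].astype(np.float32),(513.,154.),True)-33 for q in P]
print('dish clr',min(cl),'min x',min(bw(q,np.c_[H,0*H[:,0]])[:,0].min() for q in P),len(P),P[::40],P[-1])
rows(P,12,-60)
E
```

```text
[ 93.1 216.3]
dish clr 25.464329906918337 min x 361.54184591136936 366 [[419.3 -13.   84.5]
 [419.2  27.   93.1]
 [417.   67.   93.1]
 [414.9 107.   93.1]
 [412.8 147.   93.1]
 [410.6 187.   93.1]
 [408.5 227.   93.1]
 [409.8 267.   82.4]
 [419.1 305.9  70.9]
 [435.9 342.2  59.4]] [438.5 346.4  58. ]
[[0.202,0.060,0],-0.76,-0.15],
[[0.202,0.060,0],-0.76,-0.15],
[[0.200,0.013,0],-0.18,-0.15],
[[0.200,0.000,0],-0.00,-0.15],
[[0.200,0.000,0],-0.00,-0.15],
[[0.200,-0.000,0],-0.00,-0.15],
[[0.200,-0.000,0],-0.00,-0.15],
[[0.200,-0.000,0],-0.00,-0.15],
[[0.200,-0.000,0],-0.00,-0.15],
[[0.200,-0.000,0],-0.00,-0.15],
[[0.200,0.000,0],-0.00,-0.15],
[[0.200,-0.000,0],-0.00,-0.15],
[[0.200,0.000,0],-0.00,-0.15],
[[0.200,0.000,0],-0.00,-0.15],
[[0.200,0.000,0],-0.00,-0.15],
[[0.200,0.000,0],-0.00,-0.15],
[[0.200,0.000,0],-0.00,-0.15],
[[0.200,0.000,0],-0.00,-0.15],
[[0.200,0.000,0],-0.00,-0.15],
[[0.200,0.000,0],-0.00,-0.15],
[[0.201,-0.043,0],0.53,-0.15],
[[0.202,-0.054,0],0.69,-0.15],
[[0.202,-0.054,0],0.69,-0.15],
[[0.202,-0.054,0],0.69,-0.15],
[[0.202,-0.054,0],0.69,-0.15],
[[0.202,-0.054,0],0.69,-0.15],
[[0.202,-0.054,0],0.69,-0.15],
[[0.202,-0.054,0],0.69,-0.15],
[[0.202,-0.054,0],0.69,-0.15],
[[0.202,-0.054,0],0.69,-0.15],
```

```bash
python3 -m inch '[[[0.12,0,0],0,-0.15],[[0.12,0,0],0,-0.15],[[0.08,0,0],0,-0.15],[[0.04,0,0],0,-0.15],[[0.03,0,0],0,-0.15],[[0.02,0,0],0,-0.15],[[0.02,0,0],0,-0.15],[[0,0,0],0,-0.15],[[0,0,0],0,-0.15],[[0,0,0],0,-0.15]]'
```

```text
t: 11.4
eef_pos: [413.9, -72.0, 8.2]
tcp_rot: [3.141, -0.0, 1.474]
ft_force: [0.6, -2.1, 1.7]
opening: 0.576
grip_force: 1.0
```

```bash
python3 -m inch '[[[0.06,0.018,0],-0.23,-0.15],[[0.1,0.03,0],-0.38,-0.15],[[0.12,0.036,0],-0.45,-0.15],[[0.12,0.036,0],-0.45,-0.15],[[0.04,0.011,0],-0.15,-0.15],[[0.1,0,0],0,-0.15],[[0.12,0,0],0,-0.15],[[0.12,0,0],0,-0.15],[[0.08,0,0],0,-0.15],[[0,0,0],0,-0.15]]'
python3 - <<'E'
from path import *
np.set_printoptions(precision=2,suppress=True)
go(0,0,0); s=env.state(); M=tool(s); yaw=np.degrees(s['tcp_rot'][2])
q0=np.r_[bw([*s['eef_pos'][:2],yaw],[[60,0,0]])[0][:2],yaw]; print('assumed',q0)
p=cam('wrist'); q,f=fit(p,q0,'fit4.png'); print(q,f)
E
```

```text
t: 12.65
eef_pos: [421.1, -20.3, 8.1]
tcp_rot: [-3.141, -0.0, 1.62]
ft_force: [0.0, -1.1, -0.1]
opening: 0.577
grip_force: 0.0
pose [421.1 -20.3   8.1] rot deg [-179.96   -0.02   92.82] F [ 0.  -1.1 -0.1] open 0.577 t 12.65
shift units [ 0.68 -6.99  0.14] turn 0
assumed [418.16  39.67  92.82]
[418.55  42.12  92.83] 0.05329954996705055
```

View pics/fit4.png

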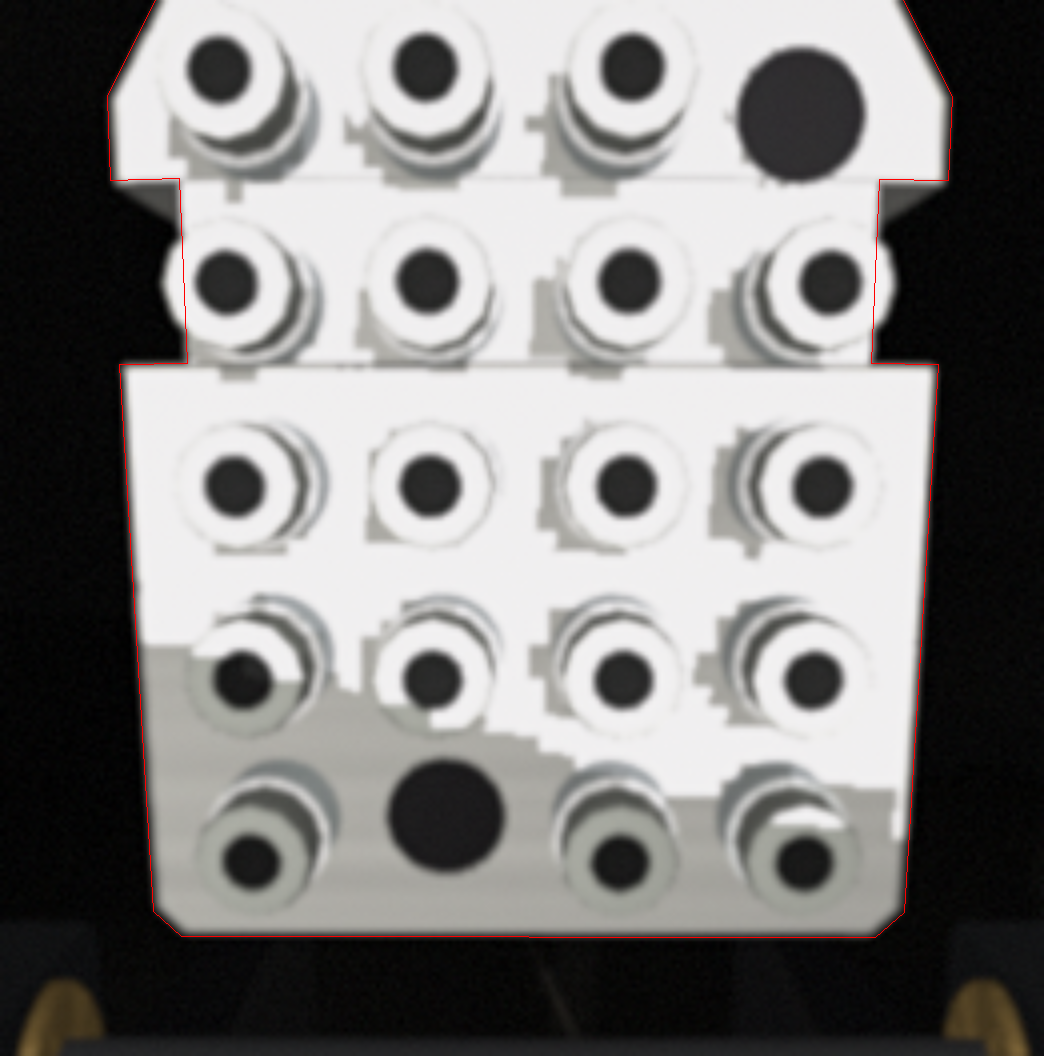

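The outline fits exactly, and the wrist camera follows the block well while it is being pushed (block (418.5, 42.1), 92.8°). I continue along the path past the dish.

```bash
python3 - <<'E'
from path import *
q0=[418.4,40,92.8]; v=solve(q0,-175); print(v); P,s=mk(q0,*v); print(len(P)); rows(P,14,-60)
E
python3 -m inch '[[[0.08,0,0],0,-0.15],[[0.14,0,0],0,-0.15],[[0.2,0,0],0,-0.15],[[0.22,0,0],0,-0.15],[[0.22,0,0],0,-0.15],[[0.22,0,0],0,-0.15],[[0.22,0,0],0,-0.15],[[0.22,0,0],0,-0.15],[[0.2,0,0],0,-0.15],[[0.1,0,0],0,-0.15]]'
python3 - <<'E'
from path import *
np.set_printoptions(precision=2,suppress=True)
go(0,0,0); s=env.state(); yaw=np.degrees(s['tcp_rot'][2])
q0=np.r_[bw([*s['eef_pos'][:2],yaw],[[60,0,0]])[0][:2],yaw]; print('assumed',q0)
p=cam('wrist'); q,f=fit(p,q0); print(q,f)
q1=np.r_[q0[:2],q[2]]; v=solve(q1,-175); print(v); P,s=mk(q1,*v); print(len(P)); rows(P,12,-60)
E
```

```text
[ 93.56541845 183.424028  ]
310
[[0.234,0.011,0],-0.15,-0.15],
[[0.234,0.000,0],-0.00,-0.15],
[[0.234,0.000,0],-0.00,-0.15],
[[0.234,0.000,0],-0.00,-0.15],
[[0.234,-0.000,0],-0.00,-0.15],
[[0.234,0.000,0],-0.00,-0.15],
[[0.234,0.000,0],-0.00,-0.15],
[[0.234,0.000,0],-0.00,-0.15],
[[0.234,0.000,0],-0.00,-0.15],
[[0.234,0.000,0],-0.00,-0.15],
[[0.234,0.000,0],-0.00,-0.15],
[[0.234,0.000,0],-0.00,-0.15],
[[0.234,-0.000,0],-0.00,-0.15],
[[0.235,-0.049,0],0.62,-0.15],
[[0.236,-0.062,0],0.80,-0.15],
[[0.236,-0.062,0],0.80,-0.15],
[[0.236,-0.062,0],0.80,-0.15],
[[0.236,-0.062,0],0.80,-0.15],
[[0.236,-0.062,0],0.80,-0.15],
[[0.236,-0.062,0],0.80,-0.15],
[[0.236,-0.062,0],0.80,-0.15],
[[0.236,-0.062,0],0.80,-0.15],
t: 13.95
eef_pos: [416.0, 89.1, 8.2]
tcp_rot: [3.142, -0.0, 1.62]
ft_force: [-0.5, -1.5, -0.3]
opening: 0.578
grip_force: 0.9
pose [416.   89.1   8.2] rot deg [180.    -0.    92.83] F [-0.5 -1.5 -0.3] open 0.578 t 13.95
shift units [-1.14 -7.    0.14] turn 0
assumed [413.09 149.03  92.83]
[413.36 150.95  92.97] 0.053216151893138885
[94.76 66.94]
201
[[0.201,0.026,0],-0.36,-0.15],
[[0.201,0.000,0],-0.00,-0.15],
[[0.201,-0.000,0],-0.00,-0.15],
[[0.201,0.000,0],-0.00,-0.15],
[[0.201,-0.000,0],-0.00,-0.15],
[[0.201,0.000,0],-0.00,-0.15],
[[0.202,-0.053,0],0.68,-0.15],
[[0.203,-0.054,0],0.69,-0.15],
[[0.203,-0.054,0],0.69,-0.15],
[[0.203,-0.054,0],0.69,-0.15],
[[0.203,-0.054,0],0.69,-0.15],
[[0.203,-0.054,0],0.69,-0.15],
[[0.203,-0.054,0],0.69,-0.15],
[[0.203,-0.054,0],0.69,-0.15],
[[0.203,-0.054,0],0.69,-0.15],
[[0.203,-0.054,0],0.69,-0.15],
```

```bash
python3 -m inch '[[[0.1,0.026,0],-0.36,-0.15],[[0.2,0,0],0,-0.15],[[0.2,0,0],0,-0.15],[[0.2,0,0],0,-0.15],[[0.2,0,0],0,-0.15],[[0.2,0,0],0,-0.15],[[0.18,-0.04,0],0.52,-0.15],[[0.18,-0.048,0],0.61,-0.15],[[0.18,-0.048,0],0.61,-0.15],[[0.1,-0.027,0],0.34,-0.15]]'
python3 - <<'E'
from path import *
np.set_printoptions(precision=2,suppress=True)
go(0,0,0); s=env.state(); yaw=np.degrees(s['tcp_rot'][2])
q0=np.r_[bw([*s['eef_pos'][:2],yaw],[[60,0,0]])[0][:2],yaw]; print('assumed',q0)
p=cam('wrist'); save(p,'w6.png'); q,f=fit(p,q0); print(q,f)
q1=np.r_[q0[:2],q[2]]; v=solve(q1,-170); print(v); P,s=mk(q1,*v); print(len(P)); rows(P,10,-60)
E
```

```text
t: 15.25
eef_pos: [401.8, 193.3, 8.2]
tcp_rot: [-3.141, 0.0, 1.469]
ft_force: [0.4, -1.7, -1.1]
opening: 0.57
grip_force: 0.8
pose [401.8 193.3   8.2] rot deg [-179.98    0.     84.15] F [ 0.4 -1.7 -1.1] open 0.57 t 15.25
shift units [-3.89 -6.33  0.14] turn 0
assumed [407.9  252.96  84.15]
[408.36 254.85  84.2 ] 0.05297662690281868
[77.4  12.04]
102
[[0.168,-0.051,0],0.64,-0.15],
[[0.168,-0.051,0],0.64,-0.15],
[[0.167,-0.006,0],0.09,-0.15],
[[0.167,-0.031,0],0.38,-0.15],
[[0.168,-0.046,0],0.57,-0.15],
[[0.168,-0.046,0],0.57,-0.15],
[[0.168,-0.046,0],0.57,-0.15],
[[0.168,-0.046,0],0.57,-0.15],
[[0.168,-0.046,0],0.57,-0.15],
[[0.168,-0.046,0],0.57,-0.15],
```

```bash
python3 -m inch '[[[0.12,-0.036,0],0.46,-0.15],[[0.168,-0.051,0],0.64,-0.15],[[0.168,-0.03,0],0.36,-0.15],[[0.168,-0.03,0],0.36,-0.15],[[0.168,-0.046,0],0.57,-0.15],[[0.168,-0.046,0],0.57,-0.15],[[0.168,-0.046,0],0.57,-0.15],[[0.12,-0.033,0],0.41,-0.15],[[0.06,-0.016,0],0.2,-0.15],[[0,0,0],0,-0.15]]'
python3 - <<'E'
from path import *
np.set_printoptions(precision=2,suppress=True)
go(0,0,0); s=env.state(); yaw=np.degrees(s['tcp_rot'][2])
q0=np.r_[bw([*s['eef_pos'][:2],yaw],[[60,0,0]])[0][:2],yaw]; print('assumed',q0,dk(q0))
p=cam('wrist'); save(p,'w7.png'); q,f=fit(p,q0); print(q,f,dk(q))
E
```

```text
t: 16.55
eef_pos: [403.1, 273.3, 8.2]
tcp_rot: [3.141, -0.001, 1.109]
ft_force: [1.2, -0.3, 0.1]
opening: 0.578
grip_force: 0.0
pose [403.1 273.3   8.2] rot deg [179.98  -0.03  63.53] F [ 1.2 -0.3  0.1] open 0.578 t 16.55
shift units [-7.07 -3.98  0.13] turn 0
assumed [429.81 327.04  63.53] [-193.03   -2.95]
[430.39 328.89  63.51] 0.051216162741184235 [-191.16   -2.46]
```

```bash
python3 -m inch '[[[-0.2,0,0],0,-0.15],[[0,0,-0.3],0,-0.15],[[0,0,-0.6],0,-0.15],[[0.3,0,-0.7],0,-0.15],[[0.4,0,-0.7],0,-0.15],[[0.4,0,-0.7],0,-0.15],[[0.4,0,-0.7],0,-0.15],[[0.4,0,-0.6],0,-0.15],[[0,0,0],0,-0.15],[[0,0,0],0,-0.15]]'
python3 - <<'E'
from path import *
np.set_printoptions(precision=2,suppress=True)
go(0,0,0)
p=cam('wrist'); save(p,'w8.png'); q,f=fit(p,[430.4,328.9,63.5]); print(q,f,dk(q))
print(proj(p,bw(q,np.c_[H,np.full(len(H),30)])).min(0))
i=p['pixels'][0:130,240:430,::-1]
print(proj(p,bw(D,[[-107,56,22],[-107,-56,22],[0,57,30],[0,-57,30]])))
import pickle; pickle.dump({k:p[k] for k in p if k!='pixels'},open('w8.pkl','wb'))
cv2.imwrite('pics/w8c.png',cv2.resize(i,None,fx=4,fy=4,interpolation=cv2.INTER_CUBIC))
E
```

```text
t: 17.85
eef_pos: [447.9, 363.3, 265.2]
tcp_rot: [-3.141, 0.001, 1.108]
ft_force: [-0.1, 0.6, 0.8]
opening: 0.574
grip_force: 0.0
pose [447.9 363.3 265.2] rot deg [-179.95    0.08   63.48] F [-0.1  0.6  0.8] open 0.574 t 17.85
shift units [-8.74 -3.97  4.43] turn 0
[430.81 330.11  63.59] 0.020514467731118202 [-189.9    -2.17]
[274.67 157.63]
[[267.65 124.17]
 [363.18 133.57]
 [273.09  25.14]
 [377.38  35.99]]
```

View pics/w8c.png

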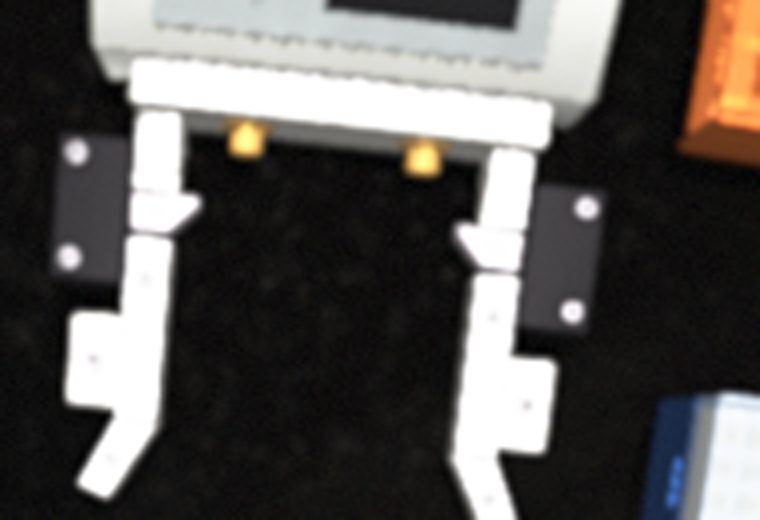

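The crop shows the rails' inner faces from about (172,240) to (158,428) and (474,275) to (452,460). The stop plate corners are at (131,97) and (547,150), and the pin tips at (246,158) and (421,177). I refit the dock from these.

```bash
python3 - <<'E'
from path import *
import pickle
from scipy.optimize import least_squares
np.set_printoptions(precision=2,suppress=True)
p=pickle.load(open('w8.pkl','rb'))
A=np.array([(-107,56,22,108,498),(-85,44,22,158,428),(-85,-44,22,452,460),(0,57,30,131,97),(0,-57,30,547,150),(12,57,30,136,57),(12,-57,30,550,103),(-8,25,15,246,158),(-8,-25,15,421,177)],float)
uv=A[:,3:]/4+[240,0]-0.4
f=lambda q:(proj(p,bw(q,A[:,:3]))-uv).ravel()
r=least_squares(f,D,loss='soft_l1'); print(r.x); print(f(r.x).reshape(-1,2)*1.25)
D[:]=r.x; q=[430.81,330.11,63.59]; print('block in dock',dk(q),q[2]-D[2])
print(bw(D,[[-51.5,0,0]]))
E
```

```text
[528.39 492.15  57.54]
[[-0.64  0.24]
 [-1.43 -0.63]
 [ 1.51 -0.42]
 [-0.2   1.88]
 [ 0.03 -0.04]
 [-0.55 -0.15]
 [ 0.95  0.28]
 [ 0.13 -0.3 ]
 [ 0.34 -0.1 ]]
block in dock [-189.1    -4.64] 6.05141458713701
[[500.75 448.7    0.  ]]
```

```bash
sed -i 's/^D=.*/D=np.array([528.4,492.15,57.6])/' path.py; python3 - <<'E'
from path import *
t=bw([430.81,330.11,63.59],[[-75,0,8]])[0]; print(t); go(*t,np.radians(63.59))
E
```

```text
[397.45063723 262.93743927   8.        ]
pose [447.9 363.2 265. ] rot deg [-1.7993e+02  1.1000e-01  6.3470e+01] F [ 0.7 -0.  -0.4] open 0.574 t 17.9
shift units [-1.863 -0.     4.286] turn -0.02
```

```bash
python3 -m inch '[[[-0.4,0,0.3],0,-0.15],[[-0.5,0,0.5],0,-0.15],[[-0.5,0,0.6],0,-0.15],[[-0.4,0,0.6],0,-0.15],[[-0.063,0,0.6],0,-0.15],[[0,0,0.6],0,-0.15],[[0,0,0.5],0,-0.15],[[0,0,0.4],0,-0.15],[[0,0,0.186],0,-0.15],[[0.05,0,0],0,-0.15]]'
python3 - <<'E'
from path import *
np.set_printoptions(precision=2,suppress=True)
s=env.state(); go(0,0,0)
p=cam('wrist'); q,f=fit(p,[430.8,329.5,63.6]); print(q,f,dk(q),q[2]-D[2]); print('tool in dock',dk(s['eef_pos'][:2]))
c=np.linalg.inv(tool(s))@np.r_[q[:2],8,1]; print('block in tool',c)
E
```

```text
t: 19.15
eef_pos: [399.4, 266.5, 8.6]
tcp_rot: [-3.14, 0.001, 1.108]
ft_force: [-0.2, 0.9, 0.4]
opening: 0.577
grip_force: 0.0
pose [399.4 266.5   8.6] rot deg [-179.93    0.08   63.46] F [-0.2  0.9  0.4] open 0.577 t 19.15
shift units [-6.95 -3.97  0.16] turn 0
[430.52 329.12  63.73] 0.04977796971797943 [-190.1    -4.72] 6.128465194404278
tool in dock [-259.65  -12.04]
block in tool [69.94 -0.18  0.5   1.  ]
```

```bash
python3 -m inch '[[[0.1,0,0.01],0,-0.15],[[0.06,0,0],0,-0.15],[[0.12,0,0],0,-0.15],[[0.12,0,0],0,-0.15],[[0.12,0,0],0,-0.15],[[0.12,0,0],0,-0.15],[[0.12,0,0],0,-0.15],[[0.08,-0.031,0],0.41,-0.15],[[0.08,-0.031,0],0.41,-0.15],[[0.08,-0.031,0],0.41,-0.15]]'
python3 - <<'E'
from path import *
np.set_printoptions(precision=2,suppress=True)
s=env.state(); go(0,0,0); yaw=np.degrees(s['tcp_rot'][2])
q0=np.r_[bw([*s['eef_pos'][:2],yaw],[[61,0,0]])[0][:2],yaw]
p=cam('wrist'); save(p,'w9.png'); q,f=fit(p,q0); print(q,f,dk(q),q[2]-D[2]); print('tool in dock',dk(s['eef_pos'][:2]))
c=np.linalg.inv(tool(s))@np.r_[q[:2],8,1]; print('block in tool',c)
E
```

```text
t: 20.45
eef_pos: [422.3, 323.4, 8.4]
tcp_rot: [-3.141, 0.0, 1.0]
ft_force: [-2.5, -1.8, 1.9]
opening: 0.577
grip_force: 1.6
pose [422.3 323.4   8.4] rot deg [-179.99    0.01   57.27] F [-2.5 -1.8  1.9] open 0.577 t 20.45
shift units [-8.34 -3.01  0.14] turn 0
[455.31 375.97  57.19] 0.08877626806497574 [-137.26   -0.54] -0.4061194789427134
tool in dock [-199.27   -0.84]
block in tool [62.01 -0.66  0.43  1.  ]
```

```bash
python3 -m inch '[[[0.06,-0.004,0],-0.06,-0.15],[[0.09,-0.004,0],0,-0.15],[[0.1,0,0],0,-0.15],[[0.1,0,0],0,-0.15],[[0.1,0,0],0,-0.15],[[0.1,0,0],0,-0.15],[[0.1,0,0],0,-0.15],[[0.1,0,0],0,-0.15],[[0.06,0,0],0,-0.15],[[0.03,0,0],0,-0.15]]'
cat > chk.py <<'E'
from path import *
np.set_printoptions(precision=2,suppress=True)
s=env.state(); go(0,0,0); yaw=np.degrees(s['tcp_rot'][2])
T=dk(s['eef_pos'][:2]); u=np.array([np.cos(np.radians(D[2])),np.sin(np.radians(D[2]))])
F=np.mean([env.state()['ft_force'][:2] for _ in range(1)],axis=0); print('tool in dock',T,'yaw err',yaw-D[2],'F along/left',F@u,F@[-u[1],u[0]])
p=cam('wrist'); save(p,'last.png')
# block position along its length from tail edge and side edges: fit with tail half only
q0=np.r_[bw([*s['eef_pos'][:2],yaw],[[60.5,0,0]])[0][:2],yaw]
P0=proj(p,bw(q0,[[-20,0,30]]))[0]
pp=dict(p); px=p['pixels'].copy(); H0=H.copy()
import h
h.H=np.array([(-5,42),(-47,42),(-50,39),(-50,-39),(-47,-42),(-5,-42)],float)
a=proj(p,bw(q0,[[-5,0,30]]))[0]; 
px[:int(a[1])]=0   # mask ahead of x=-5 row
# compare on masked region: paint model likewise by large front cut
pp['pixels']=px
q,f=h.fit(pp,q0); print('block',q,f,'in dock',dk(q),'heading err',q[2]-D[2]); c=np.linalg.inv(tool(s))@np.r_[q[:2],8,1]; print('block in tool',c[:2])
E
python3 chk.py
```

```text
t: 21.75
eef_pos: [448.9, 366.0, 8.5]
tcp_rot: [-3.142, 0.0, 1.006]
ft_force: [-1.2, -1.5, 0.2]
opening: 0.571
grip_force: 1.1
pose [448.9 366.    8.5] rot deg [-180.      0.01   57.64] F [-1.2 -1.5  0.2] open 0.571 t 21.75
shift units [-9.16 -3.06  0.14] turn 0
tool in dock [-149.13   -0.51] yaw err 0.04410538324939495 F along/left -1.9132200435225575 0.1993124524782896
block [481.25 418.21  57.71] 0.057182688266038895 in dock [-87.7    0.19] heading err 0.10621073445115314
block in tool [61.43 -0.65]
```

```bash
python3 -m inch '[[[0.03,0,0],0,-0.15],[[0.03,0,0],0,-0.15],[[0.03,0,0],0,-0.15],[[0.03,0,0],0,-0.15],[[0.03,0,0],0,-0.15],[[0.03,0,0],0,-0.15],[[0.03,0,0],0,-0.15],[[0.02,0,0],0,-0.15],[[0.02,0,0],0,-0.15],[[0.01,0,0],0,-0.15]]'; python3 chk.py
python3 -m inch '[[[0.02,0,0],0,-0.15],[[0.02,0,0],0,-0.15],[[0.02,0,0],0,-0.15],[[0.02,0,0],0,-0.15],[[0.02,0,0],0,-0.15],[[0.02,0,0],0,-0.15],[[0.01,0,0],0,-0.15],[[0.01,0,0],0,-0.15],[[0.01,0,0],0,-0.15],[[0,0,0],0,-0.15]]'; python3 chk.py
```

```text
t: 23.05
eef_pos: [457.2, 379.1, 8.5]
tcp_rot: [-3.142, 0.0, 1.006]
ft_force: [-1.3, -3.0, 2.0]
opening: 0.576
grip_force: 1.7
pose [457.2 379.1   8.5] rot deg [-180.      0.     57.64] F [-1.3 -3.   2. ] open 0.576 t 23.05
shift units [-9.42 -3.06  0.14] turn 0
tool in dock [-133.61   -0.51] yaw err 0.03800280151791213 F along/left -3.2550508506155973 -0.49860263790166276
block [489.48 431.25  57.68] 0.10181237757205963 in dock [-72.27   0.23] heading err 0.07542398165112019
block in tool [61.34 -0.7 ]
t: 24.35
eef_pos: [461.5, 386.1, 8.5]
tcp_rot: [-3.141, 0.002, 1.006]
ft_force: [-4.3, -6.8, 6.5]
opening: 0.574
grip_force: 3.9
pose [461.5 386.1   8.5] rot deg [-179.97    0.09   57.64] F [-4.3 -6.8  6.5] open 0.574 t 24.35
shift units [-9.55 -3.05  0.16] turn 0
tool in dock [-125.36   -0.36] yaw err 0.04087361134858014 F along/left -8.03395145535556 -0.009394704669315083
block [493.63 438.52  57.83] 0.12456569075584412 in dock [-63.91   0.62] heading err 0.22811643967495598
block in tool [61.45 -0.94]
```

```bash
python3 -m inch '[[[0.005,0,-0.002],0,-0.15],[[0.005,0,-0.002],0,-0.15],[[0.005,0,-0.002],0,-0.15],[[0.005,0,-0.002],0,-0.15],[[0.005,0,-0.002],0,-0.15],[[0.005,0,0],0,-0.15],[[0.005,0,0],0,-0.15],[[0.005,0,0],0,-0.15],[[0.005,0,0],0,-0.15],[[0.005,0,0],0,-0.15]]'; python3 chk.py
```

```text
t: 25.65
eef_pos: [464.0, 389.5, 9.2]
tcp_rot: [3.141, -0.001, 1.006]
ft_force: [-1.8, -2.8, -2.4]
opening: 0.575
grip_force: 1.1
pose [464.  389.5   9.2] rot deg [179.98  -0.06  57.64] F [-1.8 -2.8 -2.4] open 0.575 t 25.65
shift units [-9.62 -3.06  0.14] turn 0
tool in dock [-121.2    -0.62] yaw err 0.03629914804770351 F along/left -3.3044233616670704 0.042483322176948606
block [496.27 441.74  57.66] 0.13613103330135345 in dock [-59.78   0.12] heading err 0.061758864226050036
block in tool [61.42 -0.7 ]
```

```bash
python3 -m inch '[[[0.008,0,0.002],0,-0.15],[[0.008,0,0],0,-0.15],[[0.008,0,0],0,-0.15],[[0.008,0,0],0,-0.15],[[0.008,0,0],0,-0.15],[[0.008,0,0],0,-0.15],[[0.008,0,0],0,-0.15],[[0.008,0,0],0,-0.15],[[0.003,0,0],0,-0.15],[[0,0,0],0,-0.15]]'; python3 chk.py
```

```text
t: 26.95
eef_pos: [465.3, 391.9, 9.2]
tcp_rot: [-3.141, 0.002, 1.006]
ft_force: [-4.4, -8.4, 6.3]
opening: 0.578
grip_force: 4.9
pose [465.3 391.9   9.2] rot deg [-179.97    0.1    57.64] F [-4.4 -8.4  6.3] open 0.578 t 26.95
shift units [-9.67 -3.05  0.17] turn 0
tool in dock [-118.51   -0.42] yaw err 0.03659265884834184 F along/left -9.424531497867138 -0.7852048589171218
block [497.34 444.27  57.89] 0.1439162641763687 in dock [-57.07   0.56] heading err 0.29050748872795396
block in tool [61.44 -0.94]
```

```bash
python3 -m inch '[[[0.003,0,-0.002],0,-0.15],[[0.003,0,-0.002],0,-0.15],[[0.003,0,-0.002],0,-0.15],[[0.003,0,-0.001],0,-0.15],[[0.003,0,0],0,-0.15],[[0.003,0,0],0,-0.15],[[0.003,0,0],0,-0.15],[[0.003,0,0],0,-0.15],[[0.003,0,0],0,-0.15],[[0.003,0,0],0,-0.15]]'; python3 chk.py
```

```text
t: 28.25
eef_pos: [466.2, 393.4, 9.2]
tcp_rot: [-3.141, 0.002, 1.006]
ft_force: [-3.6, -7.8, 2.4]
opening: 0.573
grip_force: 4.2
pose [466.2 393.4   9.2] rot deg [-179.96    0.11   57.63] F [-3.6 -7.8  2.4] open 0.573 t 28.25
shift units [-9.7  -3.05  0.17] turn 0
tool in dock [-116.73   -0.36] yaw err 0.03170844147879848 F along/left -8.519442984791926 -1.1204670846044082
block [498.31 445.72  57.67] 0.14759790897369385 in dock [-55.32   0.53] heading err 0.07472753584674763
block in tool [61.41 -0.86]
```

```bash
python3 -m inch '[[[0.003,0,-0.001],0,-0.15],[[0.003,0,-0.001],0,-0.15],[[0.003,0,-0.001],0,-0.15],[[0.003,0,-0.001],0,-0.15],[[0.003,0,0],0,-0.15],[[0.003,0,0],0,-0.15],[[0.003,0,0],0,-0.15],[[0.003,0,0],0,-0.15],[[0.003,0,0],0,-0.15],[[0.003,0,0],0,-0.15]]'; python3 chk.py
```

```text
t: 29.55
eef_pos: [467.0, 394.8, 9.3]
tcp_rot: [-3.141, 0.002, 1.006]
ft_force: [-4.3, -8.0, 0.8]
opening: 0.578
grip_force: 4.2
pose [467.  394.8   9.3] rot deg [-179.95    0.14   57.62] F [-4.3 -8.   0.8] open 0.578 t 29.55
shift units [-9.72 -3.05  0.18] turn 0
tool in dock [-115.11   -0.37] yaw err 0.024208977975654022 F along/left -9.035148607045889 -0.6598640253883491
block [498.96 447.28  57.87] 0.1524326503276825 in dock [-53.66   0.81] heading err 0.2674020688433174
block in tool [61.45 -1.16]
```

```bash
python3 -m inch '[[[0.002,0,-0.001],0,-0.15],[[0.002,0,-0.001],0,-0.15],[[0.002,0,0],0,-0.15],[[0.002,0,0],0,-0.15],[[0.002,0,0],0,-0.15],[[0.002,0,0],0,-0.15],[[0.002,0,0],0,-0.15],[[0.002,0,0],0,-0.15],[[0.002,0,0],0,-0.15],[[0.002,0,0],0,-0.15]]'; python3 chk.py
```

```text
t: 30.85
eef_pos: [467.6, 395.7, 9.3]
tcp_rot: [-3.141, 0.003, 1.006]
ft_force: [-4.7, -8.5, -0.2]
opening: 0.574
grip_force: 4.3
pose [467.6 395.7   9.3] rot deg [-179.95    0.16   57.62] F [-4.7 -8.5 -0.2] open 0.574 t 30.85
shift units [-9.74 -3.05  0.18] turn 0
tool in dock [-114.06   -0.35] yaw err 0.019624874585154828 F along/left -9.72513969657527 -0.5957469231371818
block [499.61 448.35  57.98] 0.15432097017765045 in dock [-52.41   0.84] heading err 0.37525731527397
block in tool [61.66 -1.16]
```

```bash
python3 -m inch '[[[0.002,0,-0.001],0,-0.15],[[0.002,0,0],0,-0.15],[[0.002,0,0],0,-0.15],[[0.002,0,0],0,-0.15],[[0.002,0,0],0,-0.15],[[0.002,0,0],0,-0.15],[[0.002,0,0],0,-0.15],[[0,0,0],0,-0.15],[[0,0,0],0,-0.15],[[0,0,0],0,-0.15]]'; python3 chk.py
```

```text
t: 32.15
eef_pos: [468.0, 396.3, 9.3]
tcp_rot: [-3.141, 0.003, 1.006]
ft_force: [-3.6, -8.0, 0.4]
opening: 0.572
grip_force: 4.4
pose [468.  396.3   9.3] rot deg [-179.94    0.17   57.62] F [-3.6 -8.   0.4] open 0.572 t 32.15
shift units [-9.76 -3.05  0.19] turn 0
tool in dock [-113.27   -0.34] yaw err 0.01792506442021846 F along/left -8.681077534731468 -1.2792629087428355
block [500.19 448.72  57.73] 0.15550445020198822 in dock [-51.79   0.55] heading err 0.1284485586921491
block in tool [61.48 -0.87]
```

```bash
python3 -m inch '[[[0.002,0,-0.001],0,-0.15],[[0.002,0,0],0,-0.15],[[0.002,0,0],0,-0.15],[[0.002,0,0],0,-0.15],[[0.002,0,0],0,-0.15],[[0.002,0,0],0,-0.15],[[0.002,0,0],0,-0.15],[[0,0,0],0,-0.15],[[0,0,0],0,-0.15],[[0,0,0],0,-0.15]]'; python3 chk.py
```

```text
t: 33.45
eef_pos: [468.6, 397.2, 9.4]
tcp_rot: [-3.141, 0.002, 1.006]
ft_force: [-2.9, -6.8, -1.2]
opening: 0.573
grip_force: 3.8
pose [468.6 397.2   9.4] rot deg [-179.95    0.14   57.62] F [-2.9 -6.8 -1.2] open 0.573 t 33.45
shift units [-9.77 -3.05  0.18] turn 0
tool in dock [-112.19   -0.38] yaw err 0.017395878874168602 F along/left -7.259175805461777 -1.1626278578554425
block [500.31 449.82  57.87] 0.1582574099302292 in dock [-50.79   1.04] heading err 0.2710545652687344
block in tool [61.4  -1.39]
```

```bash
python3 -m inch '[[[0.002,0,0],0,-0.15],[[0.002,0,0],0,-0.15],[[0.002,0,0],0,-0.15],[[0.002,0,0],0,-0.15],[[0.002,0,0],0,-0.15],[[0,0,0],0,-0.15],[[0,0,0],0,-0.15],[[0,0,0],0,-0.15],[[0,0,0],0,-0.15],[[0,0,0],0,-0.15]]'; python3 chk.py
```

```text
t: 34.75
eef_pos: [468.8, 397.7, 9.3]
tcp_rot: [-3.141, 0.003, 1.006]
ft_force: [-2.9, -7.9, -0.7]
opening: 0.575
grip_force: 4.0
pose [468.8 397.7   9.3] rot deg [-179.95    0.15   57.62] F [-2.9 -7.9 -0.7] open 0.575 t 34.75
shift units [-9.78 -3.05  0.18] turn 0
tool in dock [-111.7    -0.33] yaw err 0.023129293866048783 F along/left -8.20795839334375 -1.7520336707103423
block [500.95 449.97  57.76] 0.15741732716560364 in dock [-50.33   0.58] heading err 0.15768233322562253
block in tool [61.37 -0.88]
```

```bash
python3 -m inch '[[[0.002,0,0],0,-0.15],[[0.002,0,0],0,-0.15],[[0.002,0,0],0,-0.15],[[0.002,0,0],0,-0.15],[[0.002,0,0],0,-0.15],[[0,0,0],0,-0.15],[[0,0,0],0,-0.15],[[0,0,0],0,-0.15],[[0,0,0],0,-0.15],[[0,0,0],0,-0.15]]'; python3 chk.py
```

```text
t: 36.05
eef_pos: [469.1, 398.1, 9.3]
tcp_rot: [-3.141, 0.003, 1.006]
ft_force: [-3.6, -7.4, -0.6]
opening: 0.575
grip_force: 4.2
pose [469.1 398.1   9.3] rot deg [-179.94    0.16   57.62] F [-3.6 -7.4 -0.6] open 0.575 t 36.05
shift units [-9.79 -3.05  0.19] turn 0
tool in dock [-111.18   -0.34] yaw err 0.020763305245189656 F along/left -8.170874536783254 -0.9197727639338277
block [501.15 450.61  57.85] 0.1578071117401123 in dock [-49.67   0.75] heading err 0.24611355243682453
block in tool [61.51 -1.07]
```

```bash
python3 -m inch '[[[0.002,0,0],0,-0.15],[[0.002,0,0],0,-0.15],[[0.002,0,0],0,-0.15],[[0.002,0,0],0,-0.15],[[0.002,0,0],0,-0.15],[[0,0,0],0,-0.15],[[0,0,0],0,-0.15],[[0,0,0],0,-0.15],[[0,0,0],0,-0.15],[[0,0,0],0,-0.15]]'; python3 chk.py
```

```text
t: 37.35
eef_pos: [469.3, 398.3, 9.3]
tcp_rot: [-3.14, 0.004, 1.006]
ft_force: [-3.3, -9.5, -0.3]
opening: 0.568
grip_force: 5.1
pose [469.3 398.3   9.3] rot deg [-179.94    0.2    57.62] F [-3.3 -9.5 -0.3] open 0.568 t 37.35
shift units [-9.79 -3.05  0.19] turn 0
tool in dock [-110.94   -0.36] yaw err 0.017759010461453784 F along/left -9.784408433471434 -2.266445666883263
block [501.44 450.65  57.56] 0.15798401832580566 in dock [-49.49   0.53] heading err -0.03904915782776186
block in tool [61.45 -0.86]
```

```bash
python3 -m inch '[[[-0.01,0,0],0,-0.15],[[-0.02,0,0],0,-0.15],[[-0.03,0,0],0,-0.15],[[-0.05,0,0],0,-0.15],[[-0.08,0,0],0,-0.15],[[0,0,0],0,-0.15],[[0,0,0],0,-0.15],[[0,0,0],0,-0.15],[[0,0,0],0,-0.15],[[0,0,0],0,-0.15]]'; sed 's/\[\[60.5,0,0\]\]/[[71,0,0]]/' chk.py > chk2.py; python3 chk2.py
```

```text
t: 38.65
eef_pos: [464.2, 390.0, 9.9]
tcp_rot: [-3.142, -0.0, 1.006]
ft_force: [-0.3, -0.8, 0.1]
opening: 0.575
grip_force: 0.0
pose [464.2 390.    9.9] rot deg [-180.     -0.01   57.64] F [-0.3 -0.8  0.1] open 0.575 t 38.65
shift units [-9.63 -3.06  0.16] turn 0
tool in dock [-120.66   -0.49] yaw err 0.03952328422047202 F along/left -0.7869143552569283 -0.16473232661299178
block [501.17 450.54  57.54] 0.17677882313728333 in dock [-49.72   0.7 ] heading err -0.06096140982521803
block in tool [70.94 -1.14]
```

```bash
for o in 64 68 75; do sed "s/\[\[60.5,0,0\]\]/[[$o,0,0]]/" chk.py > chk2.py; python3 chk2.py | grep block; done
python3 - <<'E'
from path import *
p=cam('wrist'); g=p['pixels'].min(axis=2).astype(float); s=env.state(); yaw=np.degrees(s['tcp_rot'][2])
for y in (-30,-15,15,30):
    xs=np.arange(-80,-30,0.25); o=np.array([[x+71,y,30] for x in xs]); uv=proj(p,bw([*s['eef_pos'][:2],yaw],o)).astype(np.float32)
    v=cv2.remap(g.astype(np.float32),uv[:,:1],uv[:,1:],cv2.INTER_LINEAR).ravel(); i=np.argmax(v>60); e=xs[i]+71
    w=bw([*s['eef_pos'][:2],yaw],[[e,y,30]])[0]; print(y,'edge tool x',e,'dock',dk(w[:2]), v[max(i-4,0):i+5].round())
E
```

```text
block [498.7  445.77  56.95] 0.19298169016838074 in dock [-55.07   0.22] heading err -0.6486755605673622
block in tool [65.65 -0.67]
block [501.17 448.25  57.13] 0.16526472568511963 in dock [-51.66  -0.53] heading err -0.46559756051707524
block in tool [69.04  0.08]
block [503.15 452.89  58.94] 0.22771713137626648 in dock [-46.67   0.28] heading err 1.3352049454573418
block in tool [74.04 -0.72]
-30 edge tool x -9.0 dock [-129.70137456  -30.50833838] [105. 103. 100.  97.  93.]
-15 edge tool x -9.0 dock [-129.71161553  -15.50834187] [105. 104. 103. 102. 102.]
15 edge tool x -9.0 dock [-129.73209749   14.49165114] [106. 105. 104. 103. 102.]
30 edge tool x -9.0 dock [-129.74233847   29.49164764] [106. 104. 103. 103. 102.]
```

```bash
python3 -m inch '[[[-0.2,0,0],0,-0.15],[[-0.2,0,-0.2],0,-0.15],[[0,0,-0.6],0,-0.15],[[0,0,-0.7],0,-0.15],[[0,0,-0.7],0,-0.15],[[0,0,-0.7],0,-0.15],[[0.3,0,-0.6],0,-0.15],[[0.4,0,-0.2],0,-0.15],[[0.3,0,0],0,-0.15],[[0,0,0],0,-0.15]]'
python3 - <<'E'
from path import *
np.set_printoptions(precision=2,suppress=True)
s=env.state(); go(0,0,0)
p=cam('wrist'); save(p,'w12.png'); g=p['pixels'].min(axis=2).astype(np.float32)
for y in (-33,-15,0,15,33):
    xs=np.arange(-125,-70,0.25); uv=proj(p,bw(D,[[x,y,30] for x in xs])).astype(np.float32)
    v=cv2.remap(g,uv[:,:1],uv[:,1:],cv2.INTER_LINEAR).ravel(); i=np.argmax(np.gradient(v)); print('tail edge y',y,'dock x',xs[i],'-> origin',xs[i]+50,v.min(),v.max())
for x in (-85,-75,-65):   # flanks
    ys=np.arange(-60,60,0.25); uv=proj(p,bw(D,[[x,y,30] for y in ys])).astype(np.float32)
    v=cv2.remap(g,uv[:,:1],uv[:,1:],cv2.INTER_LINEAR).ravel(); print(x,''.join('%d'%min(9,int(a/28)) for a in v[::4]))
for k,z in (('dock',0),('dock_stop',0),('dock_pins',15),('vial_block',0),('block_tail',15)):
    for d in eyes.spot_point(k,p)[:1]: print(k,round(d['score'],2),onz(p,d['centre'],z),dk(onz(p,d['centre'],z)[:2]))
E
```

```text
t: 40.15
eef_pos: [483.2, 420.1, 232.2]
tcp_rot: [3.142, -0.0, 1.006]
ft_force: [-1.0, 0.3, -0.8]
opening: 0.577
grip_force: 0.0
pose [483.2 420.1 232.2] rot deg [180.    -0.01  57.65] F [-1.   0.3 -0.8] open 0.577 t 40.15
shift units [-10.22  -3.06   3.87] turn 0
tail edge y -33 dock x -101.0 -> origin -51.0 2.09375 243.875
tail edge y -15 dock x -101.0 -> origin -51.0 0.4921875 243.65918
tail edge y 0 dock x -101.0 -> origin -51.0 1.625 243.89453
tail edge y 15 dock x -101.75 -> origin -51.75 1.6796875 244.0
tail edge y 33 dock x -101.75 -> origin -51.75 2.4179688 243.96875
-85 000025788888888874468888888877777777655678888877777777665788888742111111112478888876567777777788888888655788888888763100
-75 888888888888888887568888888888887788876788888888887778877678888888888777888788888888888877888888888888778888888888778888
-65 678888888888888887568888888887777666667888888887766666667888888887766666667888888887666666777888888888667888888888888887
dock 0.95 [526.82 496.56   0.  ] [2.88 3.7 ]
dock_stop 0.85 [529.61 492.24   0.  ] [ 0.73 -0.97]
dock_pins 0.61 [521.05 491.6   15.  ] [-4.41  5.91]
vial_block 0.74 [499.29 451.07   0.  ] [-50.28   2.56]
block_tail 0.9 [473.33 408.02  15.  ] [-100.54    1.42]
```

```bash
python3 - <<'E'
from path import *
import pickle
np.set_printoptions(precision=2,suppress=True,linewidth=200)
a=pickle.load(open('w8.pkl','rb')); a['pixels']=cv2.imread('pics/w8.png')[:,:,::-1]
p=cam('wrist'); save(p,'w13.png')
def line(p,pts):
    uv=proj(p,bw(D,pts)).astype(np.float32); g=np.ascontiguousarray(p['pixels'].min(axis=2)).astype(np.float32); return cv2.remap(g,uv[:,:1],uv[:,1:],cv2.INTER_LINEAR).ravel()
for x in (-16,-20,-22,-24,-26,-28,-30,-32,-36):
    for sg in (1,-1):
        ys=sg*np.arange(30,70,1.0)
        for n,q in (('ref',a),('now',p)):
            print(x,'L' if sg>0 else 'R',n,''.join('%d'%min(9,int(v/26)) for v in line(q,[[x,y,22] for y in ys])))
# sub-pixel tail edge
ys=np.arange(-36,37,2.); e=[]
for y in ys:
    xs=np.arange(-112,-94,0.1); v=line(p,[[x,y,30] for x in xs]); e.append(xs[np.argmax(v>110)])
c=np.polyfit(ys,e,1); print('tail',np.array(e),'tilt deg',-np.degrees(np.arctan(c[0])),'at 0',c[1])
# stop plate/housing: far edge of block-to-stop region
for y in (-50,-40,-10,10,40,50):
    xs=np.arange(-12,22,1.); print(y,''.join('%d'%min(9,int(v/26)) for v in line(p,[[x,y,30] for x in xs])))
E
```

```text
-16 L ref 0000000000014799999999999863222222222222
-16 L now 3468999999998889999999998731111111111112
-16 R ref 0000000000137999999999999632222222222222
-16 R now 1135899999987789999999998531111111111112
-20 L ref 0000001233345899999999999853222222222222
-20 L now 8887778888888778888888887631111111111111
-20 R ref 0000012344457999999999998522222222222222
-20 R now 5789988888887678888888776421111111111111
-22 L ref 0000013689999999999999999742222222222222
-22 L now 7777887666666788888888887521111111111111
-22 R ref 0000136899999999999999997422222222222222
-22 R now 9999975567778888888888886411111111111111
-24 L ref 0000013689999999999999999952222222222222
-24 L now 8889997546788899999999987521111111111111
-24 R ref 0000125799999999999999998632222222222222
-24 R now 9999974357889999988999987411111111111111
-26 L ref 0000001246999999999999999852222222222222
-26 L now 9999997423578999999999987521111111111111
-26 R ref 0000012468999999999999998522222222222222
-26 R now 9999974124678888888888887421111111111111
-28 L ref 0000000012468999999999999852222222222222
-28 L now 9899997410135789999
[... 587 characters left out ...]
L now 5678986310012478999999999631111111111111
-36 R ref 0000000000125899999999999742222222222222
-36 R now 6899874100012589999999998521111111111111
tail [-101.1 -101.1 -101.1 -101.1 -101.1 -101.1 -101.1 -101.1 -101.1 -101.1 -101.1 -101.1 -101.1 -101.1 -101.1 -101.2 -101.2 -101.2 -101.2 -101.2 -101.2 -101.2 -101.2 -101.2 -101.2 -101.2 -101.2 -101.2
 -101.2 -101.2 -101.2 -101.2 -101.2 -101.2 -101.2 -101.2 -101.2] tilt deg 0.11206485970043961 at 0 -101.15945945946007
-50 9999999999987789999999986556665555
-40 8653211122224789999999986556665555
-10 6899999999875689999999987556666555
10 5899999999875789999999986556666555
40 9876532211124789999999987556665555
50 9999999999987789999999986556665555
```

Both catches sit at their rest positions inside the notches, the block is square (0.1°) at its home depth, and the robot is clear. I hand the job in.

```bash
python3 -c "
from cell import env
print(env.state()['t'],env.job_done())"
```

```text
the job is handed in; nothing more can be done
40.5 None
```

The vial block is in the dock with both catches snapped, square to within about 0.1° and at home depth; I let go and handed the job in at 40.5 s, with estimated stop-plate load about 2 N and one viewed picture over the size limit (about 1044 x 1056 pixels).

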